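# Wind up the vial lift with its crank

## Task

Raise the vial tray of the bench lift all the way to its top stop: take the loose steel crank, seat it fully down on the lift's upright square spindle, and wind it clockwise (seen from above) round and round until the lift comes up against its stop. Press and wind gently, never forcing the crank on the spindle or against the stop, and move the tray only by the crank. Then let go, leave the crank fully seated on the spindle, and leave the other things on the bench where they are.

Things in the scene. Friction and masses are not known exactly. Their poses are not given: they have to be found in the camera images.
- crank_boss (a point): centre (half-way up) of the boss of the loose steel crank, which lies flat on the bench, knob up. Boss 36 x 36 mm, 40 mm tall; its underside is 20 mm below this point. x points along the flat arm (20 mm wide, 12 mm thick, level with the boss's underside) to the knob, z up. Its +y and -y sides are free to grip over the full height. The whole crank weighs about 0.3 kg
- crank_socket (a point): middle of the mouth of the crank's socket, in the underside of the boss: a blind square hole 22 x 22 mm, 30 mm deep, open downwards, its sides parallel to the boss's sides. Axes as crank_boss
- crank_knob (a point): centre of the crank's upright white knob (cylinder, diameter 24 mm, 48 mm tall), 80 mm from the boss's axis along the crank's x, 40 mm above the crank's underside (level with the boss's top). The knob starts 4 mm above the arm and spins freely on its pin, so a gripper can hold it without turning while the crank goes round. Axes as crank_boss
- spindle_top (a point): middle of the top end of the lift's upright steel spindle, about 119 mm above the bench. From the top: a round nose, diameter 19 mm, 6 mm long, then a square shaft 20 x 20 mm, 28 mm long, down to the gearbox. This point belongs to the gearbox and does NOT turn with the spindle: z up, y to the tray. Fully seated, the socket's closed end rests on the nose, its mouth 30 mm below this point
- spindle_shoulder (a point): on the spindle's axis, 6 mm lower, where the square begins; not turning either. The square's angle is not given and may be any: look, or feel: rest the crank here (the nose enters the socket at any angle; the boss then stands on the square's corners) with under 15 N and turn it till it drops. It drops when within about 6 degrees of the square, every 90 degrees alike
- lift: the bench lift; origin on the bench under the spindle; y to the tray. White gearbox 120 x 120 mm, 85 mm high. The spindle is stiff (1 to 3 N at the knob) and stays where left. Clockwise from above raises the tray, 22 mm a turn; 1.6 to 2.0 turns remain to the end stop. A sprung coupling softens the stop: there the force at the knob grows by 0.4 N per mm. 9 N there is ample, over 16 N is forcing
- tray (a point): middle of the underside of the lift's tray (130 x 120 mm) with six amber vials (tops 75 mm above this point), on two steel posts (147 mm high), 240 mm from the spindle along +y of lift. It rises as the spindle is wound: 69 mm below spindle_top in height at its lowest, 25 mm below at the top stop
Not all that is in view belongs to the job. Of the things shaped like the part that bears crank_boss, the bare steel one is meant.

How it is judged:
By the outcome, as a careful person would: the job done as asked, in the order asked, and still so for the second after the job is handed in, with the robot touching nothing.
It also fails if it takes over 72 s, if anything falls off the work surface, if the arm or the gripper's body presses on something with over 40 N, if the wrist force passes 120 N, or if a joint passes its speed limit or range.

## Robot

A 6-joint arm with a two-finger parallel gripper is mounted at the origin on the work surface. World frame = base frame: x ahead of the robot, y to its left, z up, the work surface at z = 0. Lengths are in m, angles in rad, forces in N, time in s.
With the tool pointing down it reaches from about 0.275 to 0.75 m from the base axis. Payload 10.2 kg.
Tool frame: the origin (TCP) lies at the very end of the fingers, on their centre line; the grasp point (between the pads) lies 19 mm behind it (env.grasp_offset is the distance from the TCP to the grasp point, in m); z points along the fingers, y is the direction in which the jaws open and shut (so a half turn about z gives the same grasp; the last joint's range is limited). The gripper opens to 85 mm and grips with 20 to 120 N. Pads are 22 mm wide; open, the fingers measure 114 mm over their backs; the gripper's body (76 mm by 85 mm) begins 54 mm behind the grasp point. The pads swing forward as they close: fully open they stand 13 mm farther back than shut.
Start: joints at [1.044, 0.313, 1.498, -0, 1.331, -0.223], TCP at [0.157, 0.501, 0.231] pointing down, gripper open.
Joint ranges: [-2.94, 2.94], [-0.97, 2.17], [0.19, 2.56], [-1.23, 4.37], [0.02, 3.11], [-2.88, 2.88]. Speed limits (rad/s): [2.39, 2.39, 3.01, 3.14, 3.14, 3.14].

## Interface

Orientations are given as a rotation vector (axis times angle).
In Python, from cell import env, imaging gives the robot as it stands.
- The arm moves only by the tool step_arm, never from a script. Its argument "series" is a list of rows, each a list of 7 numbers: the turn, a rotation vector about the tool's x, y, z as a fraction of full scale, then the shift along the tool's x, y, z as a fraction of full scale, then the gripper's target within -1 to 1 (fully open at 1, half-way at 0, shut at -1). A call has 1 to 8 rows; each row shifts and turns the commanded pose from where the row before left it, along the tool's axes as they then stand; what a row does not reach is not made up. Full scale, the value 1, is 50 mm for a shift and 90 degrees for a turn. A row lasts 1/10 s, in which the tool goes at most 50 mm and 8.59 degrees, less where a joint would pass 70% of its speed; a pose out of reach is approached as far as the arm can. A call with a number of a shift or a turn outside -1 to 1 is refused whole. A call with a gripper value outside its range is refused whole. The fingers move at their own pace and stop on an object; "force" is the grip in N (left out, the last holds). Time passes only in rows, so rows that do not move let the fingers close. It gives the time, the measured TCP pose, the force and the opening at its end, in the units of the state.
- env.observe(): the state, without advancing time (a new reading comes with each control period).
- imaging.grab_frame(name): name is "side" or "top" or "wrist"; returns the picture (480x640x3 uint8, blue, green, red); there is no depth.
- imaging.camera_info(name): a dict with "camera_matrix" (3x3 intrinsics, pixels), "R" (3x3) and "t" (3): a world point X has camera coordinates R X + t; the wrist camera has in their place "T_tool_cam" (4x4, takes a point from camera to tool coordinates, whose origin is the TCP and whose axes are the flange's). Camera axes: x right, y down, z forward; pixel columns grow to the right and rows downward; lengths in m; the calibration is good to about 2 mm. A picture is of the moment at which its call begins: read the wrist's pose just before it. camera_info takes no time and is no camera call.
- env.finish_job(): hands the job in, once; it reports no verdict.
The state is a dict: "time": time; "joints": joint angles; "qd": joint speeds; "joint_efforts": joint torques, N m; "tcp_pos": TCP position; "tool_rot": TCP orientation; "wrist_force": force on the tool from outside, world axes, zero at the start; "ft_torque": the same for the moment, N m; "gripper_width": opening from 0.0 (shut) to 1.0 (fully open).
Only numpy, scipy, OpenCV 4.12 (cv2) and the standard library are available. Lean on these libraries where they do the work, as an engineer would, in place of code of your own. Each camera call takes 0.05 s, during which the arm holds its last target. There are 200 camera calls.

## Working session

There is one attempt and no reset: what is moved stays moved. The work goes in short steps, Python scripts to look and compute and a tool call to move; the robot and the scene stay as the last step left them, time stands still between calls to the robot, and variables do not carry over. Pictures are saved under pics/ and viewed, about 8 in all and at most 12, crops included, and the job is handed in when it is done.

Besides the shell and the picture viewer there is one more tool, called after "Emit:" as a command line: name --pt "numbers of a row" for each row, then --argument value for the rest. step_arm: Moves the arm, as the interface text tells. Shift numbers are shares of 50 mm and turn numbers shares of 90 degrees, none past 1 either way. Its arguments: {"type":"object","properties":{"series":{"type":"array","items":{"type":"array","items":{"type":"number","minimum":-1,"maximum":1}}},"force":{"type":"number"}},"required":["series"]}

```bash
ls; mkdir -p pics; python3 - <<'E'
from cell import env, imaging
import cv2,numpy as np
a=imaging.grab_frame("top");b=imaging.grab_frame("side")
cv2.imwrite("pics/top0.png",a);cv2.imwrite("pics/side0.png",b)
for n in("top","side","wrist"):
    print(n,{k:np.round(v,4).tolist() if not isinstance(v,(str,int)) else v for k,v in imaging.camera_info(n).items()})
print(env.observe(),env.grasp_offset)
E
```

```text
pics
top {'camera_matrix': [[440.0782, 0.0, 314.4388], [0.0, 440.0782, 236.6264], [0.0, 0.0, 1.0]], 'R': [[-0.0018, -1.0, 0.0035], [-0.9985, 0.0016, -0.0551], [0.0551, -0.0036, -0.9985]], 't': [0.0038, 0.471, 1.0357]}
side {'camera_matrix': [[486.1957, 0.0, 320.5793], [0.0, 486.1957, 242.3256], [0.0, 0.0, 1.0]], 'R': [[0.9952, -0.0957, 0.0211], [-0.037, -0.5666, -0.8232], [0.0907, 0.8184, -0.5674]], 't': [-0.4528, 0.1214, 0.9421]}
wrist {'camera_matrix': [[420.8239, 0.0, 318.2913], [0.0, 420.8239, 237.065], [0.0, 0.0, 1.0]], 'T_tool_cam': [[0.0004, -0.9456, -0.3252, 0.0835], [1.0, 0.0003, 0.0004, 0.0018], [-0.0003, -0.3252, 0.9456, -0.1423], [0.0, 0.0, 0.0, 1.0]]}
{'time': 0.1, 'joints': array([ 1.04359841e+00,  3.13387001e-01,  1.49835131e+00, -3.89858380e-06,
        1.33101506e+00, -2.23390317e-01]), 'qd': array([ 0.00054958, -0.00105533, -0.00143181, -0.00162435,  0.00019236,
       -0.00084218]), 'joint_efforts': array([ 4.53590488e-03, -4.12895644e+01, -2.60140979e+01, -7.68686891e-05,
        3.04368885e-03, -3.90042089e-05]), 'tcp_pos': array([0.15694558, 0.50075077, 0.2307996 ]), 'tool_rot': array([-4.75321332e-01, -3.10499923e+00,  1.69831055e-03]), 'wrist_force': array([ 0.23622942, -0.57185014,  1.04537435]), 'ft_torque': array([-0.06303691,  0.09872055, -0.02490564]), 'gripper_width': 1.0021297436454393} 0.0187
```

View pics/top0.png

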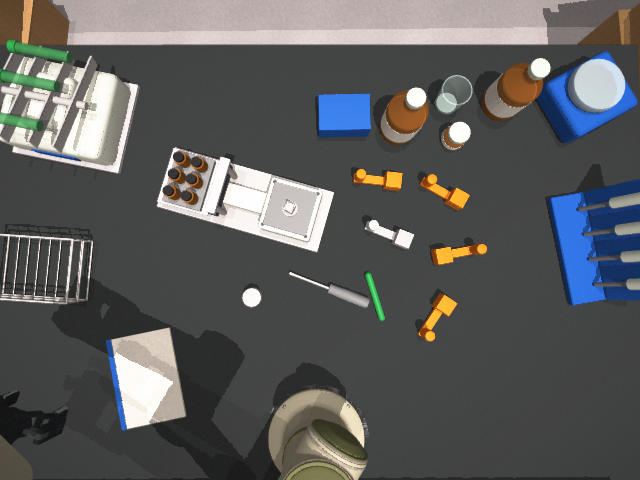

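View pics/side0.png

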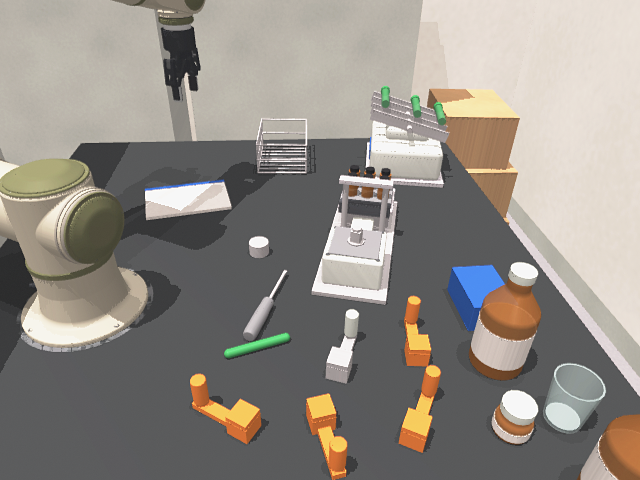

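Top view: steel crank boss is near (404,239) with the knob at (372,226), spindle near (290,208), tray to the upper left. Orange lookalikes sit nearby.

```bash
cat > h.py <<'E'
from cell import env, imaging
import cv2,numpy as np
from scipy.spatial.transform import Rotation as Ro
def pose():
    o=env.observe();T=np.eye(4);T[:3,:3]=Ro.from_rotvec(o['tool_rot']).as_matrix();T[:3,3]=o['tcp_pos'];return T,o
def cam(n,T=None):
    i=imaging.camera_info(n);K=np.array(i['camera_matrix'])
    if n=='wrist':
        W=T@np.array(i['T_tool_cam']);return K,W[:3,:3],W[:3,3]
    R=np.array(i['R']);return K,R.T,-R.T@np.array(i['t'])
def ray(n,px,z,T=None):
    K,R,c=cam(n,T);d=R@np.linalg.inv(K)@np.array([px[0],px[1],1.]);return c+d*(z-c[2])/d[2]
def proj(n,X,T=None):
    K,R,c=cam(n,T);p=K@(R.T@(np.array(X)-c));return p[:2]/p[2]
def loc(d,T):  # world vector -> tool fractions of 50mm
    return np.round(T[:3,:3].T@np.array(d)/.05,3)
E
python3 - <<'E'
from h import *
for n,p,z in [("boss",(404,238.5),.04),("knob",(372,226),.064),("spin",(290,208),.119),("oboss",(395,181),.04),("o2",(445,254),.04),("tray",(185,178),.12),("pen",(368,275),.01)]:
    print(n,ray("top",p,z).round(4))
T,o=pose();print(T.round(3))
E
```

```text
boss [ 0.4648 -0.2049  0.04  ]
knob [ 0.4921 -0.1276  0.064 ]
spin [0.5268 0.0558 0.119 ]
oboss [ 0.5995 -0.1856  0.04  ]
o2 [ 0.4286 -0.2996  0.04  ]
tray [0.5919 0.2819 0.12  ]
pen [ 0.3795 -0.1243  0.01  ]
[[-0.954  0.299 -0.001  0.157]
 [ 0.299  0.954 -0.001  0.501]
 [ 0.    -0.001 -1.     0.231]
 [ 0.     0.     0.     1.   ]]
```

Emit:
step_arm --pt "0 0 0 -0.6 -0.39 0.03 1" --pt "0 0 0 -0.6 -0.39 0.03 1" --pt "0 0 0 -0.6 -0.39 0.03 1" --pt "0 0 0 -0.6 -0.39 0.03 1" --pt "0 0 0 -0.6 -0.39 0.03 1" --pt "0 0 0 -0.6 -0.39 0.03 1" --pt "0 0 0 -0.6 -0.39 0.03 1" --pt "0 0 0 -0.6 -0.39 0.03 1"

```text
time: 0.9
tcp_pos: [0.34, 0.279, 0.2191]
tool_rot: [-0.475, -3.105, 0.0]
wrist_force: [0.7, 1.1, 0.1]
gripper_width: 0.999
```

Emit:
step_arm --pt "0 0 0 -0.6 -0.39 0.03 1" --pt "0 0 0 -0.6 -0.39 0.03 1" --pt "0 0 0 -0.6 -0.39 0.03 1" --pt "0 0 0 -0.6 -0.39 0.03 1" --pt "0 0 0 -0.6 -0.39 0.03 1" --pt "0 0 0 -0.6 -0.39 0.03 1" --pt "0 0 0 -0.6 -0.39 0.03 1" --pt "0 0 0 -0.6 -0.39 0.03 1"

```text
time: 1.7
tcp_pos: [0.5224, 0.0584, 0.207]
tool_rot: [-0.476, -3.105, -0.0]
wrist_force: [-0.7, 0.3, -0.1]
gripper_width: 1.0
```

Emit:
step_arm --pt "0 0 0.09 0 0 0 1" --pt "0 0 0.09 0 0 0 1" --pt "0 0 0.09 0 0 0 1" --pt "0 0 0.09 0 0 0 1" --pt "0 0 0.09 0 0 0 1" --pt "0 0 0.09 0 0 0 1" --pt "0 0 0.09 0 0 0 1" --pt "0 0 0.09 0 0 0 1"

```text
time: 2.5
tcp_pos: [0.5216, 0.0597, 0.2069]
tool_rot: [-2.072, -2.361, 0.001]
wrist_force: [0.7, 0.2, -0.3]
gripper_width: 0.998
```

Emit:
step_arm --pt "0 0 0.09 0 0 0 1" --pt "0 0 0 0 0 0 1" --pt "0 0 0 0 0 0 1"

```text
time: 2.8
tcp_pos: [0.5217, 0.0597, 0.2071]
tool_rot: [-2.223, -2.219, 0.0]
wrist_force: [0.4, 0.6, 0.6]
gripper_width: 0.997
```

```bash
python3 - <<'E'
from h import *
T,o=pose();a=imaging.grab_frame("wrist");cv2.imwrite("pics/w1.png",a);np.save("w1.npy",T)
print(T.round(4),o['time'],proj("wrist",[.5268,.0558,.119],T))
E
```

```text
[[ 1.600e-03  1.000e+00 -4.000e-04  5.217e-01]
 [ 1.000e+00 -1.600e-03  0.000e+00  5.970e-02]
 [ 0.000e+00 -4.000e-04 -1.000e+00  2.071e-01]
 [ 0.000e+00  0.000e+00  0.000e+00  1.000e+00]] 2.8 [325.67162226 253.49914813]
```

View pics/w1.png

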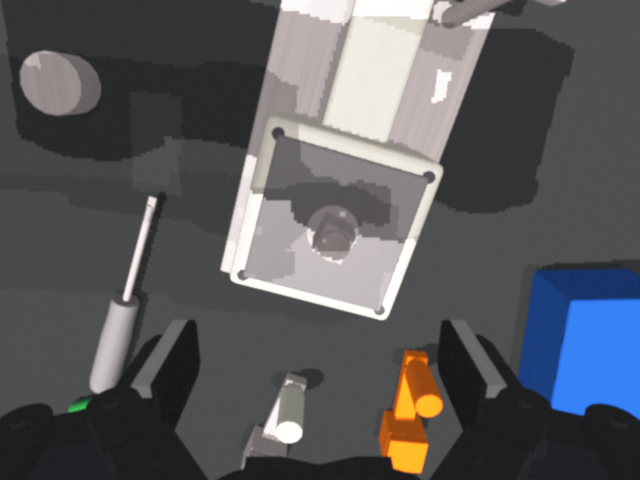

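Wrist view: gearbox plate with corner screws (278,132), (430,177), (380,310), (242,275), spindle near (335,235), shadowed. I'll enlarge it to read the square's angle.

```bash
python3 - <<'E'
from h import *
T=np.load("w1.npy");a=cv2.imread("pics/w1.png")
P=[ray("wrist",p,.085,T)[:2] for p in [(278,132),(430,177),(380,310),(242,275)]]
P=np.array(P);print(P.round(4),P.mean(0).round(4))
for i,j in((0,3),(1,2),(0,1),(3,2)): d=P[j]-P[i];print(np.degrees(np.arctan2(d[1],d[0])).round(1),np.hypot(*d).round(4))
c=a[190:280,285:385];c=cv2.resize(c,None,fx=7,fy=6.6,interpolation=cv2.INTER_CUBIC) if 0 else cv2.resize(c,None,fx=6,fy=6,interpolation=cv2.INTER_CUBIC)
g=cv2.createCLAHE(3,(2,2)).apply(cv2.cvtColor(c,cv2.COLOR_BGR2GRAY))
cv2.imwrite("pics/w1z.png",g)
E
```

```text
[[ 4.980e-01  1.223e-01]
 [ 5.933e-01  9.450e-02]
 [ 5.660e-01 -1.000e-04]
 [ 4.702e-01  2.700e-02]] [0.5319 0.0609]
-106.2 0.0993
-106.1 0.0984
-16.3 0.0994
-15.8 0.0996
```

View pics/w1z.png

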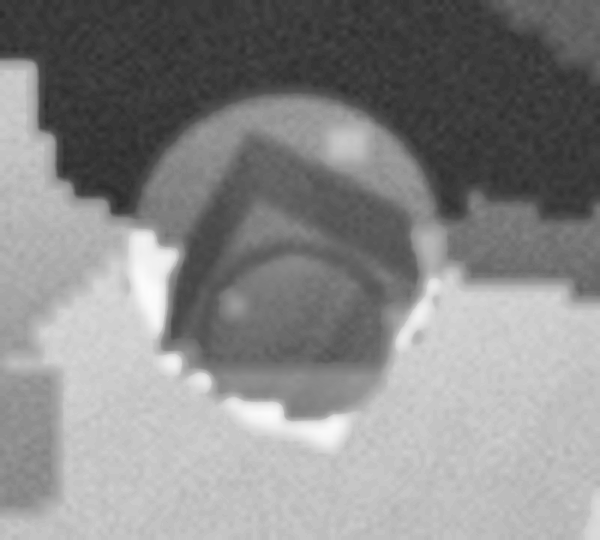

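The crop shows the nose disc centred near (296,345) with the square's corners at about (258,197) top, (190,350) left, (410,290) right.

```bash
python3 - <<'E'
from h import *
T=np.load("w1.npy")
q=lambda u,v,z: ray("wrist",(285+(u+.5)/6-.5,190+(v+.5)/6-.5),z,T)
print("nose",q(296,342,.119).round(4))
def ang(a,b,z):
    d=q(*b,z)-q(*a,z);return np.degrees(np.arctan2(d[1],d[0])).round(1),np.hypot(d[0],d[1]).round(4)
print(ang((258,197),(410,290),.113),ang((258,197),(190,350),.113))
print(ang((250,135),(412,218),.085),ang((250,135),(165,345),.085))
print(q(288,205,.085))
for X,z in (((.5319,.0609),.119),): print(proj("wrist",[*X,z],T))
# predicted corner pixels for candidate angles
c=np.array([.5325,.0605])
for th in (60,64,68,72):
  r=[]
  for z in(.113,.085):
    for k in range(4):
      a=np.radians(th+45+90*k);p=proj("wrist",[*(c+.01414*np.array([np.cos(a),np.sin(a)])),z],T);r.append(tuple(((p-[285,190]+.5)*6).round().astype(int).tolist()))
  print(th,r)
E
```

```text
nose [0.5316 0.0601 0.119 ]
(np.float64(-32.5), np.float64(0.0179)) (np.float64(-112.8), np.float64(0.0173))
(np.float64(-28.0), np.float64(0.0202)) (np.float64(-111.1), np.float64(0.026))
[0.53192054 0.06359269 0.085     ]
[334.46607254 245.31210382]
60 [(268, 186), (166, 353), (338, 445), (442, 283), (261, 112), (169, 264), (325, 349), (419, 200)]
64 [(258, 189), (169, 362), (347, 442), (439, 274), (252, 115), (172, 272), (333, 347), (416, 192)]
68 [(249, 193), (173, 370), (357, 439), (436, 265), (244, 118), (175, 280), (342, 344), (413, 184)]
72 [(239, 197), (177, 379), (366, 435), (432, 256), (235, 122), (179, 288), (350, 340), (410, 176)]
```

Emit:
step_arm --pt "0 0 0 -0.66 -0.14 0.19 1" --pt "0 0 0 -0.66 -0.14 0.19 1" --pt "0 0 0 -0.66 -0.14 0.19 1" --pt "0 0 0 -0.66 -0.14 0.19 1" --pt "0 0 0 -0.66 -0.14 0.19 1" --pt "0 0 0 -0.66 -0.14 0.19 1" --pt "0 0 0 -0.66 -0.14 0.19 1" --pt "0 0 0 -0.66 -0.14 0.19 1"

```text
time: 3.65
tcp_pos: [0.4639, -0.2054, 0.131]
tool_rot: [2.224, 2.219, 0.0]
wrist_force: [0.7, 0.6, 0.6]
gripper_width: 1.0
```

Emit:
step_arm --pt "0 0 0.072 0 0 0 1" --pt "0 0 0.072 0 0 0 1" --pt "0 0 0.072 0 0 0 1" --pt "0 0 0 0 0 0 1" --pt "0 0 0 0 0 0 1"

```text
time: 4.15
tcp_pos: [0.4643, -0.204, 0.1313]
tool_rot: [2.565, 1.813, -0.0]
wrist_force: [0.6, 0.0, 0.1]
gripper_width: 0.998
```

```bash
python3 - <<'E'
from h import *
T,o=pose();a=imaging.grab_frame("wrist");cv2.imwrite("pics/w2.png",a);np.save("w2.npy",T)
print(T.round(4),o['time'],proj("wrist",[.4648,-.2049,.04],T))
E
```

```text
[[ 0.3337  0.9427 -0.      0.4643]
 [ 0.9427 -0.3337 -0.     -0.204 ]
 [-0.     -0.     -1.      0.1313]
 [ 0.      0.      0.      1.    ]] 4.15 [319.09896531 246.86829171]
```

View pics/w2.png

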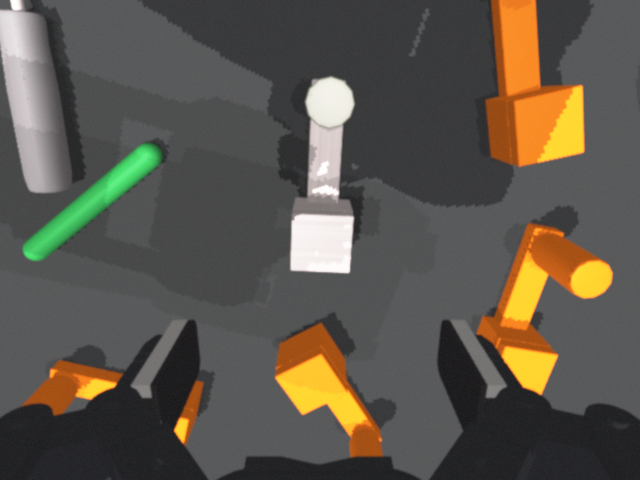

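Boss top face corners are about (292,216), (353,217), (350,272), (291,271), and the white knob top is centred at (330,102). The other cranks are clear of the fingers.

```bash
python3 - <<'E'
from h import *
T=np.load("w2.npy");a=cv2.imread("pics/w2.png")
hsv=cv2.cvtColor(a,cv2.COLOR_BGR2HSV);m=((hsv[...,1]<50)&(hsv[...,2]>150)).astype(np.uint8)
m[:, :270]=0;m[:,380:]=0;m[300:]=0
k=m.copy();k[135:]=0;c=max(cv2.findContours(k,0,2)[0],key=cv2.contourArea);kc=cv2.minEnclosingCircle(c);print(kc)
b=m.copy();b[:214]=0;c=max(cv2.findContours(b,0,2)[0],key=cv2.contourArea);r=cv2.minAreaRect(c);print(r)
P=ray("wrist",r[0],.04,T);K=ray("wrist",kc[0],.064,T);print(P,K)
d=K-P;print(np.degrees(np.arctan2(d[1],d[0])),np.hypot(d[0],d[1]))
E=[ray("wrist",p,.04,T) for p in((292,216),(353,217),(350,272),(291,271))];E=np.array(E);print(E.mean(0));d=E[1]-E[0]+E[2]-E[3];print(np.degrees(np.arctan2(d[1],d[0]))+90)
print("tool yaw",np.degrees(np.arctan2(T[1,0],T[0,0])))
print("shift",loc(np.array([*E.mean(0)[:2],.012])-T[:3,3],T))
E
```

```text
((327.0, 107.5), 31.484222412109375)
((321.05096435546875, 242.82830810546875), (61.94148254394531, 58.1190071105957), 2.4895529747009277)
[ 0.46672764 -0.20289304  0.04      ] [ 0.49471259 -0.13114894  0.064     ]
68.69092382889383 0.07700891437621254
[ 0.46660294 -0.20403762  0.04      ]
69.477522823841
tool yaw 70.50775742056885
shift [0.015 0.043 2.386]
```

Emit:
step_arm --pt "0 0 0.028 0.02 0.04 0 1" --pt "0 0 0 0 0 0.5 1" --pt "0 0 0 0 0 0.5 1" --pt "0 0 0 0 0 0.5 1" --pt "0 0 0 0 0 0.5 1" --pt "0 0 0 0 0 0.3 1" --pt "0 0 0 0 0 0.08 1" --pt "0 0 0 0 0 0 1"

```text
time: 5.0
tcp_pos: [0.4665, -0.2037, 0.0122]
tool_rot: [-2.607, -1.752, 0.0]
wrist_force: [-0.1, -0.7, 0.4]
gripper_width: 0.997
```

Emit:
step_arm --pt "0 0 0 0 0 0 -1" --pt "0 0 0 0 0 0 -1" --pt "0 0 0 0 0 0 -1" --pt "0 0 0 0 0 0 -1" --pt "0 0 0 0 0 0 -1" --pt "0 0 0 0 0 0 -1" --pt "0 0 0 0 0 0 -1" --force 60

```text
time: 5.7
tcp_pos: [0.4669, -0.204, 0.013]
tool_rot: [2.607, 1.75, 0.001]
wrist_force: [-0.4, 1.3, 5.1]
gripper_width: 0.411
```

Emit:
step_arm --pt "0 0 0 0 0 -0.3 -1" --pt "0 0 0 0 0 -0.6 -1" --pt "0 0 0 0 0 -0.6 -1" --pt "0 0 0 0 0 -0.6 -1" --pt "0 0 0 0 0 -0.6 -1" --pt "0 0 0 0 0 -0.3 -1" --pt "0 0 0 0 0 0 -1" --pt "0 0 0 0 0 0 -1"

```text
time: 6.5
tcp_pos: [0.4661, -0.2035, 0.1613]
tool_rot: [-2.607, -1.75, 0.001]
wrist_force: [0.2, 0.2, -4.2]
gripper_width: 0.41
```

```bash
python3 - <<'E'
from h import *
T,o=pose();a=imaging.grab_frame("wrist");cv2.imwrite("pics/w3.png",a);np.save("w3.npy",T)
print(T.round(4),o['time'],o['wrist_force'],o['ft_torque'],o['gripper_width'])
E
```

```text
[[ 3.789e-01  9.255e-01 -1.200e-03  4.661e-01]
 [ 9.255e-01 -3.789e-01  8.000e-04 -2.035e-01]
 [ 3.000e-04 -1.400e-03 -1.000e+00  1.613e-01]
 [ 0.000e+00  0.000e+00  0.000e+00  1.000e+00]] 6.5 [ 0.15179401  0.17282584 -4.19952354] [-0.13387514  0.09968896 -0.01934014] 0.410286995906049
```

View pics/w3.png

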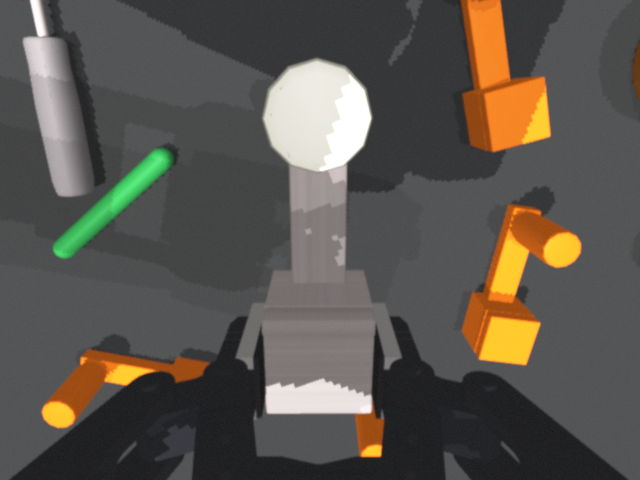

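Crank held squarely: knob top centre (317.5,115), boss top face from (265,310) to (371,412).

```bash
python3 - <<'E'
from h import *
T=np.load("w3.npy");I=np.linalg.inv(T)
f=lambda p,z:(I@np.append(ray("wrist",p,z,T),1))[:3].round(4)
print("knob",f((317.5,115),.2128)); 
for p in((265,308),(371,307),(373,412),(264,412)): print(f(p,.1888))
yaw=np.degrees(np.arctan2(T[1,0],T[0,0]));print(yaw)
E
```

```text
knob [ 0.0809 -0.0003 -0.0514]
[ 0.023  -0.0164 -0.0274]
[ 0.0234  0.016  -0.0275]
[-0.0161  0.0183 -0.0275]
[-0.0161 -0.0183 -0.0274]
67.73742746354583
```

Emit:
step_arm --pt "0 0 0 0.4 -0.06 0 -1" --pt "0 0 0 0.7 -0.1 0 -1" --pt "0 0 0 0.7 -0.1 0 -1" --pt "0 0 0 0.7 -0.1 0 -1" --pt "0 0 0 0.7 -0.1 0 -1" --pt "0 0 0 0.7 -0.1 0 -1" --pt "0 0 0 0.7 -0.1 0 -1" --pt "0 0 0 0.7 -0.1 0 -1"

```text
time: 7.35
tcp_pos: [0.5313, 0.0574, 0.1607]
tool_rot: [-2.607, -1.75, 0.003]
wrist_force: [0.4, 0.1, -3.2]
gripper_width: 0.41
```

Emit:
step_arm --pt "0 0 0 0.05 -0.03 0 -1" --pt "0 0 0.052 0 0 0 -1" --pt "0 0 0 0 0 0 -1" --pt "0 0 0 0 0 0 -1" --pt "0 0 0 0 0 0 -1"

```text
time: 7.85
tcp_pos: [0.5312, 0.0583, 0.1619]
tool_rot: [-2.677, -1.644, 0.001]
wrist_force: [0.1, -0.1, -3.5]
gripper_width: 0.411
```

```bash
python3 - <<'E'
from h import *
T,o=pose();y=np.degrees(np.arctan2(T[1,0],T[0,0]));print(T[:3,3],y,o['time'],o['wrist_force'],loc(np.array([.5318,.0604,.137])-.0012*T[:3,0]*[1,1,0]-T[:3,3],T))
E
```

```text
[0.53119214 0.05829431 0.16189489] 63.09617315155713 7.85 [ 0.08991063 -0.0638236  -3.47032941] [ 0.019 -0.008  0.498]
```

Now approach the nose and go down in small steps, watching force.

Emit:
step_arm --pt "0 0 0 0.02 -0.01 0.25 -1" --pt "0 0 0 0 0 0.25 -1" --pt "0 0 0 0 0 0 -1" --pt "0 0 0 0 0 0 -1"

```text
time: 8.25
tcp_pos: [0.5312, 0.0598, 0.1368]
tool_rot: [-2.677, -1.643, 0.001]
wrist_force: [0.5, -1.4, -4.2]
gripper_width: 0.408
```

Emit:
step_arm --pt "0 0 0 0 0 0.04 -1" --pt "0 0 0 0 0 0.04 -1" --pt "0 0 0 0 0 0.04 -1" --pt "0 0 0 0 0 0 -1"

```text
time: 8.65
tcp_pos: [0.5313, 0.0599, 0.1311]
tool_rot: [-2.678, -1.643, 0.001]
wrist_force: [-0.4, -0.5, -3.5]
gripper_width: 0.411
```

Emit:
step_arm --pt "0 0 0 0 0 0.03 -1" --pt "0 0 0 0 0 0.02 -1" --pt "0 0 0 0 0 0 -1"

```text
time: 8.95
tcp_pos: [0.5313, 0.0599, 0.1287]
tool_rot: [-2.678, -1.643, 0.0]
wrist_force: [0.0, -0.0, -3.4]
gripper_width: 0.411
```

Nose is in with no force. Continue to the shoulder.

Emit:
step_arm --pt "0 0 0 0 0 0.03 -1" --pt "0 0 0 0 0 0.02 -1" --pt "0 0 0 0 0 0 -1"

```text
time: 9.25
tcp_pos: [0.5313, 0.0599, 0.1261]
tool_rot: [-2.678, -1.643, 0.0]
wrist_force: [1.2, 0.6, -3.5]
gripper_width: 0.41
```

Emit:
step_arm --pt "0 0 0 0 0 0.02 -1" --pt "0 0 0 0 0 0 -1"

```text
time: 9.45
tcp_pos: [0.5313, 0.0599, 0.1252]
tool_rot: [-2.678, -1.643, 0.0]
wrist_force: [0.2, -0.3, -2.9]
gripper_width: 0.41
```

Emit:
step_arm --pt "0 0 0 0 0 0.02 -1" --pt "0 0 0 0 0 0 -1"

```text
time: 9.65
tcp_pos: [0.5313, 0.0599, 0.1241]
tool_rot: [-2.678, -1.643, 0.0]
wrist_force: [0.2, -0.4, -3.2]
gripper_width: 0.408
```

Emit:
step_arm --pt "0 0 0 0 0 0.02 -1" --pt "0 0 0 0 0 0 -1"

```text
time: 9.85
tcp_pos: [0.5313, 0.0599, 0.1232]
tool_rot: [-2.678, -1.643, 0.0]
wrist_force: [0.6, -0.5, -3.6]
gripper_width: 0.41
```

Emit:
step_arm --pt "0 0 0 0 0 0.02 -1" --pt "0 0 0 0 0 0 -1"

```text
time: 10.05
tcp_pos: [0.5313, 0.0598, 0.1221]
tool_rot: [-2.678, -1.643, 0.0]
wrist_force: [-0.2, 0.1, -3.0]
gripper_width: 0.409
```

The square has gone in (about 3 mm below the shoulder). Going on down.

Emit:
step_arm --pt "0 0 0 0 0 0.04 -1" --pt "0 0 0 0 0 0.04 -1" --pt "0 0 0 0 0 0 -1"

```text
time: 10.35
tcp_pos: [0.5312, 0.0599, 0.1179]
tool_rot: [-2.678, -1.642, 0.001]
wrist_force: [-0.3, -0.3, -3.4]
gripper_width: 0.412
```

Emit:
step_arm --pt "0 0 0 0 0 0.04 -1" --pt "0 0 0 0 0 0.04 -1" --pt "0 0 0 0 0 0 -1"

```text
time: 10.65
tcp_pos: [0.5312, 0.0599, 0.114]
tool_rot: [-2.678, -1.643, 0.001]
wrist_force: [-1.0, -0.2, -3.7]
gripper_width: 0.411
```

Emit:
step_arm --pt "0 0 0 0 0 0.04 -1" --pt "0 0 0 0 0 0.04 -1" --pt "0 0 0 0 0 0 -1"

```text
time: 10.95
tcp_pos: [0.5312, 0.0599, 0.11]
tool_rot: [-2.678, -1.643, 0.001]
wrist_force: [-0.3, -0.0, -3.0]
gripper_width: 0.407
```

Emit:
step_arm --pt "0 0 0 0 0 0.04 -1" --pt "0 0 0 0 0 0.04 -1" --pt "0 0 0 0 0 0 -1"

```text
time: 11.25
tcp_pos: [0.5312, 0.0599, 0.106]
tool_rot: [-2.678, -1.643, 0.001]
wrist_force: [-0.1, -0.7, -4.1]
gripper_width: 0.409
```

Emit:
step_arm --pt "0 0 0 0 0 0.04 -1" --pt "0 0 0 0 0 0.01 -1" --pt "0 0 0 0 0 0 -1"

```text
time: 11.55
tcp_pos: [0.5313, 0.0599, 0.1037]
tool_rot: [-2.678, -1.643, 0.0]
wrist_force: [-0.4, -0.4, -2.7]
gripper_width: 0.411
```

Emit:
step_arm --pt "0 0 0 0 0 0.015 -1" --pt "0 0 0 0 0 0 -1"

```text
time: 11.75
tcp_pos: [0.5314, 0.0598, 0.103]
tool_rot: [-2.678, -1.643, 0.0]
wrist_force: [-0.2, 0.3, -3.7]
gripper_width: 0.409
```

Emit:
step_arm --pt "0 0 0 0 0 0.01 -1" --pt "0 0 0 0 0 0 -1"

```text
time: 11.95
tcp_pos: [0.5314, 0.0599, 0.1025]
tool_rot: [2.678, 1.643, -0.0]
wrist_force: [-0.2, 0.1, -4.1]
gripper_width: 0.41
```

Emit:
step_arm --pt "0 0 0 0 0 0.015 -1" --pt "0 0 0 0 0 0 -1"

```text
time: 12.15
tcp_pos: [0.5315, 0.0599, 0.102]
tool_rot: [2.678, 1.643, 0.0]
wrist_force: [0.1, 0.1, -1.1]
gripper_width: 0.409
```

Emit:
step_arm --pt "0 0 0 0 0 0.012 -1" --pt "0 0 0 0 0 0 -1"

```text
time: 12.35
tcp_pos: [0.5316, 0.0599, 0.1019]
tool_rot: [2.677, 1.643, 0.001]
wrist_force: [-2.3, -0.1, 5.2]
gripper_width: 0.414
```

Contact at 5 N: seated. Release, rise, and locate the knob.

Emit:
step_arm --pt "0 0 0 0 0 0 1" --pt "0 0 0 0 0 0 1" --pt "0 0 0 0 0 0 1" --pt "0 0 0 0 0 0 1" --pt "0 0 0 0 0 -0.4 1" --pt "0 0 0 0 0 -0.5 1" --pt "0 0 0 0 0 -0.5 1" --pt "0 0 0 0 0 0 1" --force 25

```text
time: 13.15
tcp_pos: [0.5328, 0.0598, 0.1743]
tool_rot: [2.675, 1.641, 0.007]
wrist_force: [0.9, 0.2, -1.0]
gripper_width: 0.997
```

```bash
python3 - <<'E'
from h import *
T,o=pose();a=imaging.grab_frame("wrist");cv2.imwrite("pics/w4.png",a);np.save("w4.npy",T)
print(T[:3,3],o['time'],o['wrist_force'],np.degrees(np.arctan2(T[1,0],T[0,0])))
s=imaging.grab_frame("side");cv2.imwrite("pics/both.png",cv2.resize(np.hstack([a,s]),(800,300),interpolation=cv2.INTER_AREA))
c=np.array([.532,.061]);print("pred knob",proj("wrist",[*(c+.08*T[:2,0]),.153],T),"boss",proj("wrist",[*c,.129],T))
E
```

```text
[0.53280958 0.05976586 0.17429491] 13.15 [ 0.87419376  0.1623066  -0.97764062] 63.05807759476234
pred knob [314.95697809 106.12930248] boss [315.30959253 276.9576401 ]
```

View pics/w4.png

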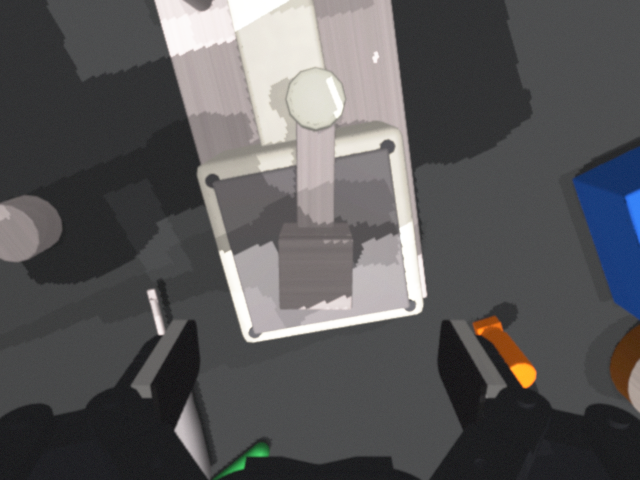

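Crank on the spindle: knob top (316,98), boss top centre about (316,272). Screws at (212,181), (388,147), (411,305), (255,333).

```bash
python3 - <<'E'
from h import *
T=np.load("w4.npy")
P=np.array([ray("wrist",p,.085,T)[:2] for p in [(212,181),(388,147),(411,305),(255,333)]]);print("screws",P.mean(0))
for z in(.153,.156,.160): 
  k=ray("wrist",(316,98),z,T);b=ray("wrist",(316,273),z-.024,T);d=k-b;print(z,k,b,np.hypot(*d[:2]),np.degrees(np.arctan2(d[1],d[0])))
o=imaging.camera_info;s=imaging.grab_frame("side");cv2.imwrite("pics/side4.png",cv2.resize(s[190:300,290:430],None,fx=5,fy=5,interpolation=cv2.INTER_CUBIC))
for X in ([.532,.061,.129],[.532,.061,.089],[.532,.061,.085]):print((proj("side",X)-[290,190])*5)
E
```

```text
screws [0.53259686 0.06039512]
0.153 [0.56989566 0.13469726 0.153     ] [0.53325028 0.06271233 0.129     ] 0.08077569748507069 63.0207102269013
0.156 [0.56989966 0.13472005 0.156     ] [0.53383933 0.06388247 0.132     ] 0.07948780170326503 63.02133446141179
0.16 [0.569905   0.13475044 0.16      ] [0.53462473 0.06544265 0.136     ] 0.07777060734276821 63.022198935017045
[337.79128197 163.48283788]
[331.47943755 246.60484999]
[330.86413645 254.70788014]
```

View pics/side4.png

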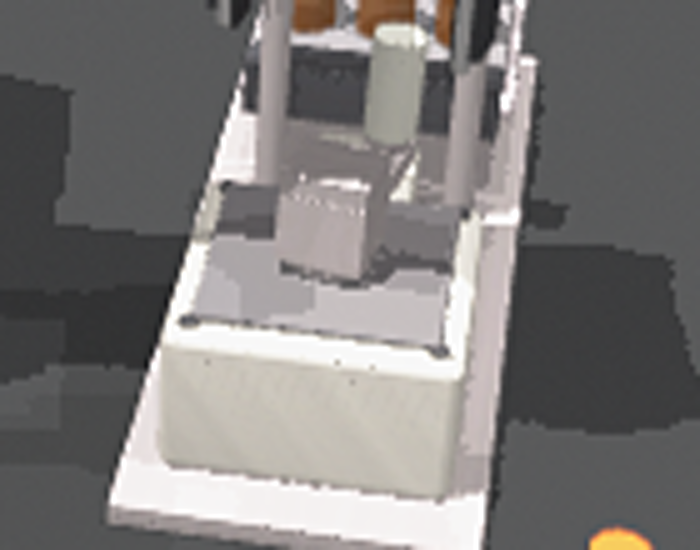

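Boss sits right down on the gearbox, so it is seated. Now to the knob.

Emit:
step_arm --pt "0 0 0 0.82 -0.01 0 1" --pt "0 0 0 0.82 -0.01 0 1" --pt "0 0 0 0 0 0.5 1" --pt "0 0 0 0 0 0.5 1" --pt "0 0 0 0 0 0.12 1" --pt "0 0 0 0 0 0 1"

```text
time: 13.9
tcp_pos: [0.567, 0.1333, 0.114]
tool_rot: [-2.677, -1.642, 0.004]
wrist_force: [-0.7, 0.2, -0.1]
gripper_width: 1.0
```

Emit:
step_arm --pt "0 0 0 0 0 0 -1" --pt "0 0 0 0 0 0 -1" --pt "0 0 0 0 0 0 -1" --pt "0 0 0 0 0 0 -1" --pt "0 0 0 0 0 0 -1" --pt "0 0 0 0 0 0 -1" --pt "0 0 0 0 0 0 -1" --pt "0 0 0 0 0 0 -1" --force 25

```text
time: 14.7
tcp_pos: [0.5679, 0.1334, 0.1156]
tool_rot: [2.678, 1.643, 0.001]
wrist_force: [-1.1, 0.3, 4.6]
gripper_width: 0.269
```

Emit:
step_arm --pt "0 0 0 -0.055 0.414 0 -1" --pt "0 0 0 -0.16 0.386 0 -1" --pt "0 0 0 0 0 0 -1"

```text
time: 15.0
tcp_pos: [0.6005, 0.1043, 0.1169]
tool_rot: [2.677, 1.64, 0.005]
wrist_force: [1.4, -3.1, 11.4]
gripper_width: 0.267
```

Emit:
step_arm --pt "0 0 0 -0.254 0.331 0 -1" --pt "0 0 0 -0.331 0.254 0 -1" --pt "0 0 0 -0.386 0.16 0 -1" --pt "0 0 0 -0.414 0.055 0 -1" --pt "0 0 0 0 0 0 -1"

```text
time: 15.5
tcp_pos: [0.6045, 0.0237, 0.1177]
tool_rot: [2.677, 1.637, 0.008]
wrist_force: [6.3, -0.6, 13.9]
gripper_width: 0.271
```

Pressing down about 14 N on the knob, so I ease up a little before going on.

Emit:
step_arm --pt "0 0 0 0 0.02 -0.03 -1" --pt "0 0 0 0 0 0 -1"

```text
time: 15.7
tcp_pos: [0.605, 0.025, 0.1184]
tool_rot: [2.676, 1.64, 0.006]
wrist_force: [4.1, -0.7, 10.5]
gripper_width: 0.276
```

Emit:
step_arm --pt "0 0 0 0 0.01 -0.03 -1" --pt "0 0 0 0 0 -0.03 -1" --pt "0 0 0 0 0 0 -1"

```text
time: 16.0
tcp_pos: [0.6045, 0.0251, 0.1199]
tool_rot: [2.677, 1.642, 0.002]
wrist_force: [4.5, -0.4, 3.6]
gripper_width: 0.274
```

Emit:
step_arm --pt "0 0 0 -0.414 -0.055 0 -1" --pt "0 0 0 -0.386 -0.16 0 -1" --pt "0 0 0 -0.331 -0.254 0 -1" --pt "0 0 0 -0.254 -0.331 0 -1" --pt "0 0 0 -0.16 -0.386 0 -1" --pt "0 0 0 -0.055 -0.414 0 -1" --pt "0 0 0 0 0 0 -1"

```text
time: 16.7
tcp_pos: [0.4944, -0.0121, 0.1206]
tool_rot: [2.674, 1.642, -0.007]
wrist_force: [-7.6, -18.5, 11.7]
gripper_width: 0.268
```

Radial pull has built up to about 20 N. I correct outward 3 mm and ease z again.

Emit:
step_arm --pt "0 0 0 -0.03 0 -0.02 -1" --pt "0 0 0 -0.03 0 -0.02 -1" --pt "0 0 0 0 0 0 -1"

```text
time: 17.0
tcp_pos: [0.4948, -0.0128, 0.1215]
tool_rot: [-2.678, -1.643, 0.001]
wrist_force: [-0.4, -3.4, 2.2]
gripper_width: 0.271
```

```bash
python3 - <<'E'
from h import *
T,o=pose();print(T[:3].round(4),o['time'],o['wrist_force'],o['ft_torque'])
c=np.array([.5325,.0607]);d=T[:2,3]-c;print(np.hypot(*d),np.degrees(np.arctan2(d[1],d[0])))
E
```

```text
[[ 4.532e-01  8.914e-01 -8.000e-04  4.948e-01]
 [ 8.914e-01 -4.532e-01 -4.000e-04 -1.280e-02]
 [-7.000e-04 -5.000e-04 -1.000e+00  1.215e-01]] 17.0 [-0.41747421 -3.41305775  2.19665019] [-0.56152432  0.0290412   0.03290022]
0.08265306859764858 -117.14792426928948
```

Emit:
step_arm --pt "0 0 0 0.055 -0.414 0 -1" --pt "0 0 0 0.16 -0.386 0 -1" --pt "0 0 0 0.254 -0.331 0 -1" --pt "0 0 0 0 0 0 -1"

```text
time: 17.4
tcp_pos: [0.4546, 0.0353, 0.1216]
tool_rot: [-2.676, -1.645, 0.001]
wrist_force: [-1.7, -1.5, 2.0]
gripper_width: 0.271
```

Emit:
step_arm --pt "0 0 0 0.331 -0.254 0 -1" --pt "0 0 0 0.386 -0.16 0 -1" --pt "0 0 0 0.414 -0.055 0 -1" --pt "0 0 0 0 0 0 -1"

```text
time: 17.8
tcp_pos: [0.4604, 0.0958, 0.1214]
tool_rot: [-2.676, -1.645, 0.001]
wrist_force: [-1.0, -0.6, 1.8]
gripper_width: 0.272
```

Forces are light now. Next quarter.

Emit:
step_arm --pt "0 0 0 0.414 0.055 0 -1" --pt "0 0 0 0.386 0.16 0 -1" --pt "0 0 0 0.331 0.254 0 -1" --pt "0 0 0 0 0 0 -1"

```text
time: 18.2
tcp_pos: [0.5073, 0.1347, 0.1211]
tool_rot: [-2.676, -1.643, 0.001]
wrist_force: [-3.1, 2.3, 2.7]
gripper_width: 0.27
```

Emit:
step_arm --pt "0 0 0 0.254 0.331 0 -1" --pt "0 0 0 0.16 0.386 0 -1" --pt "0 0 0 0.055 0.414 0 -1" --pt "0 0 0 0 0 0 -1"

```text
time: 18.6
tcp_pos: [0.5685, 0.1289, 0.1213]
tool_rot: [-2.679, -1.64, -0.002]
wrist_force: [1.7, 5.7, 1.9]
gripper_width: 0.271
```

Emit:
step_arm --pt "0 0 0 -0.04 0.414 0 -1" --pt "0 0 0 -0.16 0.386 0 -1" --pt "0 0 0 -0.254 0.331 0 -1" --pt "0 0 0 0 0 0 -1"

```text
time: 19.0
tcp_pos: [0.6075, 0.082, 0.1213]
tool_rot: [-2.68, -1.639, 0.001]
wrist_force: [1.9, 1.9, -1.1]
gripper_width: 0.272
```

Emit:
step_arm --pt "0 0 0 -0.331 0.254 0 -1" --pt "0 0 0 -0.386 0.16 0 -1" --pt "0 0 0 -0.414 0.055 0 -1" --pt "0 0 0 0 0 0 -1"

```text
time: 19.4
tcp_pos: [0.6021, 0.0218, 0.1217]
tool_rot: [2.679, 1.64, -0.0]
wrist_force: [3.5, -0.3, -2.1]
gripper_width: 0.272
```

```bash
python3 - <<'E'
from h import *
T,o=pose();print(T[:3,3],o['wrist_force'],o['ft_torque'])
c=np.array([.5325,.0607]);d=T[:2,3]-c;print(np.hypot(*d),np.degrees(np.arctan2(d[1],d[0])))
s=imaging.grab_frame("side");cv2.imwrite("pics/side5.png",cv2.resize(s[130:310,270:430],None,fx=3.3,fy=3.3,interpolation=cv2.INTER_CUBIC))
E
```

```text
[0.60210804 0.02178133 0.12172724] [ 3.48422161 -0.29366886 -2.12024418] [-0.1007591  -0.73929809  0.02502626]
0.07974924415340412 -29.21006725766088
```

View pics/side5.png

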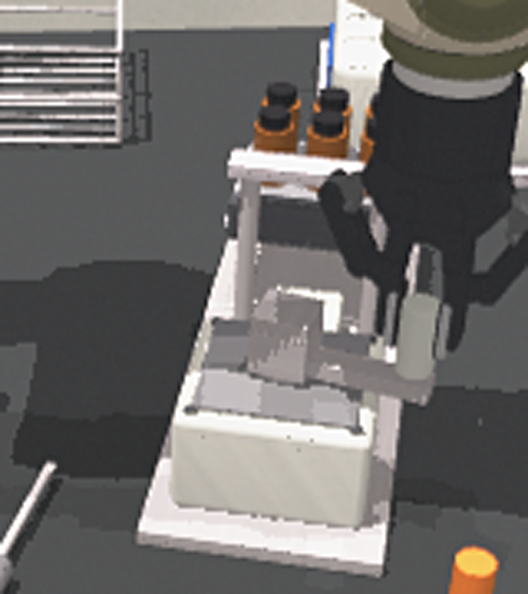

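The crank remains down on the gearbox and the vials are rising. 1.25 turns done; next quarter, then slower.

Emit:
step_arm --pt "0 0 0 -0.414 -0.055 0.01 -1" --pt "0 0 0 -0.386 -0.16 0 -1" --pt "0 0 0 -0.331 -0.254 0 -1" --pt "0 0 0 0 0 0 -1"

```text
time: 19.85
tcp_pos: [0.5557, -0.0174, 0.122]
tool_rot: [2.676, 1.641, 0.0]
wrist_force: [4.2, -6.5, -0.3]
gripper_width: 0.269
```

Emit:
step_arm --pt "0 0 0 -0.254 -0.331 0 -1" --pt "0 0 0 -0.16 -0.386 0 -1" --pt "0 0 0 -0.055 -0.414 0 -1" --pt "0 0 0 0 0 0 -1"

```text
time: 20.25
tcp_pos: [0.4933, -0.0116, 0.1218]
tool_rot: [2.675, 1.644, -0.005]
wrist_force: [-3.2, -10.0, 4.0]
gripper_width: 0.271
```

Emit:
step_arm --pt "0 0 0 -0.025 0 0 -1" --pt "0 0 0 0.055 -0.414 0 -1" --pt "0 0 0 0 0 0 -1"

```text
time: 20.55
tcp_pos: [0.4764, 0.0002, 0.1215]
tool_rot: [-2.676, -1.645, 0.002]
wrist_force: [-1.9, -3.7, 1.9]
gripper_width: 0.273
```

Emit:
step_arm --pt "0 0 0 0.16 -0.386 0 -1" --pt "0 0 0 0 0 0 -1"

```text
time: 20.75
tcp_pos: [0.4634, 0.0158, 0.1214]
tool_rot: [-2.676, -1.645, 0.001]
wrist_force: [-3.7, -3.3, 3.3]
gripper_width: 0.274
```

Emit:
step_arm --pt "0 0 0 0.254 -0.331 0 -1" --pt "0 0 0 0 0 0 -1"

```text
time: 20.95
tcp_pos: [0.4549, 0.0343, 0.1214]
tool_rot: [-2.676, -1.645, 0.001]
wrist_force: [-5.1, -2.3, 3.7]
gripper_width: 0.272
```

Emit:
step_arm --pt "0 0 0 0.331 -0.254 0 -1" --pt "0 0 0 0 0 0 -1"

```text
time: 21.15
tcp_pos: [0.4513, 0.0547, 0.1213]
tool_rot: [-2.676, -1.645, 0.001]
wrist_force: [-4.6, -1.2, 5.5]
gripper_width: 0.27
```

Emit:
step_arm --pt "0 0 0 0.386 -0.16 -0.015 -1" --pt "0 0 0 0 0 0 -1"

```text
time: 21.35
tcp_pos: [0.4531, 0.0753, 0.1217]
tool_rot: [-2.676, -1.644, 0.001]
wrist_force: [-3.4, -0.3, 1.2]
gripper_width: 0.272
```

Emit:
step_arm --pt "0 0 0 0.414 -0.055 0 -1" --pt "0 0 0 0 0 0 -1"

```text
time: 21.55
tcp_pos: [0.4601, 0.0948, 0.1216]
tool_rot: [-2.676, -1.644, 0.001]
wrist_force: [-3.7, 0.8, 1.5]
gripper_width: 0.268
```

Emit:
step_arm --pt "0 0 0 0.414 0.055 0 -1" --pt "0 0 0 0 0 0 -1"

```text
time: 21.75
tcp_pos: [0.4719, 0.1119, 0.1215]
tool_rot: [-2.676, -1.643, 0.001]
wrist_force: [-4.7, 1.7, 1.4]
gripper_width: 0.273
```

Emit:
step_arm --pt "0 0 0 0.386 0.16 0 -1" --pt "0 0 0 0 0 0 -1"

```text
time: 21.95
tcp_pos: [0.488, 0.1255, 0.1216]
tool_rot: [-2.676, -1.643, -0.0]
wrist_force: [-4.9, 4.2, 1.2]
gripper_width: 0.271
```

Emit:
step_arm --pt "0 0 0 0.331 0.254 0 -1" --pt "0 0 0 0 0 0 -1"

```text
time: 22.15
tcp_pos: [0.5072, 0.1344, 0.1216]
tool_rot: [-2.676, -1.642, -0.002]
wrist_force: [-3.6, 6.7, 1.2]
gripper_width: 0.269
```

Emit:
step_arm --pt "0 0 0 0.266 0.319 0 -1" --pt "0 0 0 0 0 0 -1"

```text
time: 22.35
tcp_pos: [0.5278, 0.1382, 0.1215]
tool_rot: [-2.678, -1.642, -0.002]
wrist_force: [-0.7, 2.6, -0.2]
gripper_width: 0.27
```

Emit:
step_arm --pt "0 0 0 0.16 0.386 0 -1" --pt "0 0 0 0 0 0 -1"

```text
time: 22.55
tcp_pos: [0.5483, 0.1363, 0.1216]
tool_rot: [-2.678, -1.642, -0.002]
wrist_force: [-0.4, 3.0, -0.1]
gripper_width: 0.275
```

Emit:
step_arm --pt "0 0 0 0.055 0.414 0 -1" --pt "0 0 0 0 0 0 -1"

```text
time: 22.75
tcp_pos: [0.5675, 0.1294, 0.1216]
tool_rot: [2.679, 1.641, 0.001]
wrist_force: [0.2, 2.4, -1.9]
gripper_width: 0.271
```

Emit:
step_arm --pt "0 0 0 -0.055 0.414 0 -1" --pt "0 0 0 0 0 0 -1"

```text
time: 22.95
tcp_pos: [0.5836, 0.1185, 0.1215]
tool_rot: [-2.677, -1.64, 0.0]
wrist_force: [-4.5, 8.1, 0.7]
gripper_width: 0.27
```

```bash
python3 - <<'E'
from h import *
T,o=pose();F=o['wrist_force'];print(T[:3,3],F)
c=np.array([.5325,.0607]);d=T[:2,3]-c;r=d/np.hypot(*d);print(np.hypot(*d),np.degrees(np.arctan2(d[1],d[0])),"rad",F[:2]@r,"tan",F[:2]@[r[1],-r[0]])
s=imaging.grab_frame("side");cv2.imwrite("pics/side6.png",s[120:320,250:450])
b=cv2.resize(np.hstack([cv2.imread("pics/side0.png")[130:310,290:430],s[130:310,290:430]]),None,fx=2.8,fy=2.8,interpolation=cv2.INTER_CUBIC);cv2.imwrite("pics/cmp.png",b)
E
```

```text
[0.58362727 0.1184531  0.1215118 ] [-4.49687991  8.09053062  0.72743569]
0.07713247554423486 48.48239590177535 rad 3.0770443076608354 tan -8.729857557974686
```

View pics/cmp.png

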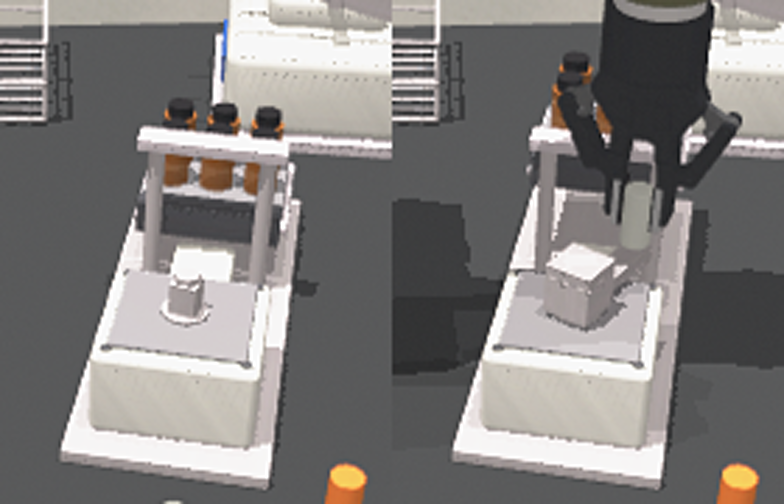

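Tangential force jumped from about 1 to 8.7 N as the vials reached their new height, which is stop behaviour. A 3 mm nudge will confirm it.

Emit:
step_arm --pt "0 0 0 -0.015 0.058 0 -1" --pt "0 0 0 0 0 0 -1"

```text
time: 23.2
tcp_pos: [0.5845, 0.1177, 0.1216]
tool_rot: [-2.675, -1.641, 0.002]
wrist_force: [-4.6, 7.7, 0.5]
gripper_width: 0.274
```

```bash
python3 - <<'E'
from h import *
T,o=pose();F=o['wrist_force'];print(T[:3,3],F)
c=np.array([.5325,.0607]);d=T[:2,3]-c;r=d/np.hypot(*d);print(np.degrees(np.arctan2(d[1],d[0])),"rad",F[:2]@r,"tan",F[:2]@[r[1],-r[0]])
E
```

```text
[0.58454998 0.11766848 0.12157023] [-4.63330665  7.68306436  0.48440023]
47.58321563848842 rad 2.5468301126268917 tan -8.602945127547448
```

Emit:
step_arm --pt "0 0 0 -0.03 0.08 0 -1" --pt "0 0 0 0 0 0 -1" --pt "0 0 0 0 0 0 -1"

```text
time: 23.5
tcp_pos: [0.5872, 0.115, 0.1216]
tool_rot: [-2.675, -1.641, 0.001]
wrist_force: [-4.1, 9.1, -0.7]
gripper_width: 0.272
```

```bash
python3 - <<'E'
from h import *
T,o=pose();F=o['wrist_force'];print(T[:3,3],F)
c=np.array([.5325,.0607]);d=T[:2,3]-c;r=d/np.hypot(*d);print(np.degrees(np.arctan2(d[1],d[0])),"rad",F[:2]@r,"tan",F[:2]@[r[1],-r[0]])
E
```

```text
[0.58724198 0.11501374 0.12158328] [-4.11839994  9.10452407 -0.72385625]
44.77501366605272 rad 3.488979880757389 tan -9.36379175191574
```

At the stop with about 9.4 N. Releasing and rising straight up.

Emit:
step_arm --pt "0 0 0 0 0 0 0.3" --pt "0 0 0 0 0 0 0.3" --pt "0 0 0 0 0 0 1" --pt "0 0 0 0 0 0 1" --pt "0 0 0 0 0 0 1"

```text
time: 24.0
tcp_pos: [0.5896, 0.1132, 0.1225]
tool_rot: [2.677, 1.642, 0.002]
wrist_force: [-0.5, 0.5, 0.3]
gripper_width: 1.0
```

Emit:
step_arm --pt "0 0 0 0 0 -0.3 1" --pt "0 0 0 0 0 -0.5 1" --pt "0 0 0 0 0 -0.6 1" --pt "0 0 0 0 0 -0.5 1" --pt "0 0 0 -0.5 0 -0.2 1" --pt "0 0 0 -0.8 0 0 1" --pt "0 0 0 -0.8 0 0 1" --pt "0 0 0 0 0 0 1"

```text
time: 24.8
tcp_pos: [0.5409, 0.0165, 0.2277]
tool_rot: [2.679, 1.636, 0.001]
wrist_force: [0.6, 0.2, -0.3]
gripper_width: 1.0
```

Emit:
step_arm --pt "0 0 0 -0.8 0 0 1" --pt "0 0 0 -0.8 0 0 1" --pt "0 0 0 -0.8 0 0 1" --pt "0 0 0 -0.4 0 0 1" --pt "0 0 0 0 0 0 1" --pt "0 0 0 0 0 0 1"

```text
time: 25.4
tcp_pos: [0.4789, -0.1047, 0.2272]
tool_rot: [2.678, 1.642, 0.001]
wrist_force: [-0.4, 0.2, -0.1]
gripper_width: 0.996
```

```bash
python3 - <<'E'
from h import *
T,o=pose();print(T[:3,3],o['wrist_force'],o['time'])
s=imaging.grab_frame("side");t=imaging.grab_frame("top");cv2.imwrite("pics/s7.png",s);cv2.imwrite("pics/t7.png",t)
b=np.hstack([cv2.resize(s[100:310,270:450],None,fx=2.2,fy=2.2,interpolation=cv2.INTER_CUBIC),cv2.resize(t[110:320,150:330],None,fx=2.2,fy=2.2,interpolation=cv2.INTER_CUBIC)]);cv2.imwrite("pics/fin.png",b)
# tray plate centre in side view for heights .05 / .094
ld=np.array([.277,.961])
for h in(.05,.094): print(h,[proj("side",[.5325+.277*r,.0607+.961*r,h+.075]).round(1) for r in(.2,.24,.28)])
E
```

```text
[ 0.47890656 -0.10467633  0.22724896] [-0.40406207  0.17409038 -0.11191948] 25.4
0.05 [array([368.2, 179.4]), array([369.9, 171.8]), array([371.6, 164.7])]
0.094 [array([369.6, 162. ]), array([371.4, 154.8]), array([373. , 148.1])]
```

View pics/fin.png

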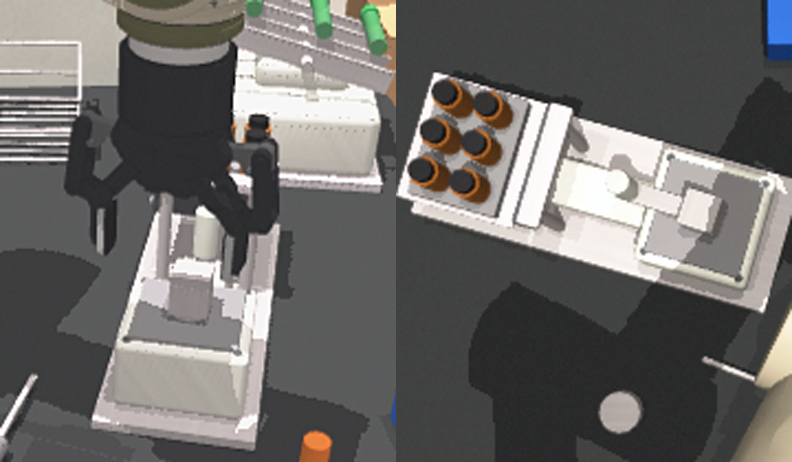

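Crank is seated and untouched. The knob swung back some on release, so I check crank angle and tray height by triangulating the visible front-right vial cap against the start.

```bash
python3 - <<'E'
from h import *
k=ray("top",(251.8,193.2),.153);b=ray("top",(288.2,205.5),.129);d=k-b;print(k,b,np.hypot(*d[:2]),np.degrees(np.arctan2(d[1],d[0])))
def tri(p,q):
    A=[];B=[]
    for n,x in(("top",p),("side",q)):
        K,R,c=cam(n);u=R@np.linalg.inv(K)@[x[0],x[1],1];u/=np.linalg.norm(u);M=np.eye(3)-np.outer(u,u);A.append(M);B.append(M@c)
    return np.linalg.solve(sum(A),sum(B))
def cap(img,x0,y0,w=9):
    g=cv2.cvtColor(img,cv2.COLOR_BGR2GRAY)[y0-w:y0+w+1,x0-w:x0+w+1];m=(g<50).astype(np.uint8)
    n,l,s,c=cv2.connectedComponentsWithStats(m);i=1+np.argmin([np.hypot(*(c[j]-w)) if s[j,4]>8 else 99 for j in range(1,n)]);print("  area",s[i]);return c[i]+[x0-w,y0-w]
t0,s0,t7,s7=[cv2.imread(f"pics/{f}.png") for f in("top0","side0","t7","s7")]
for t,s,p,q in((t0,s0,(199,161),(385,172)),(t7,s7,(193,158),(387,155))):
    a=cap(t,*p);c=cap(s,*q,7);print(a,c,tri(a,c))
cv2.imwrite("pics/z.png",np.hstack([cv2.resize(x,(390,390),interpolation=cv2.INTER_CUBIC) for x in(t0[140:205,155:220],t7[140:205,155:220])]))
E
```

```text
[0.55366532 0.13329354 0.153     ] [0.53094287 0.05910265 0.129     ] 0.07759251402726364 72.97173678905388
  area [ 5  8  7  7 16]
  area [ 4  6  8  5 29]
[199.0625 164.    ] [385.55172414 173.06896552] [0.6213537  0.24534605 0.14355958]
  area [ 4  6  9  8 21]
  area [ 3  5  9  6 32]
[193.14285714 159.71428571] [387.59375 156.03125] [0.62143414 0.24634    0.18538274]
```

The vial cap rose about 42 mm (0.144 to 0.185 m, up to ~44 possible), but the crank sprang back to about 73°, a little behind where the stop was first felt (~62°). It may only be socket play, but I'll wind up to the stop once more and ease off before releasing.

Emit:
step_arm --pt "0 0 0 0.4 -0.06 0 1" --pt "0 0 0 0.7 -0.11 0 1" --pt "0 0 0 0.7 -0.11 0.2 1" --pt "0 0 0 0.7 -0.11 0.2 1" --pt "0 0 0 0.7 -0.11 0.2 1" --pt "0 0 0 0.22 -0.03 0.14 1" --pt "0 0 0 0 0 0 1" --pt "0 0 0 0 0 0 1"

```text
time: 26.3
tcp_pos: [0.5323, 0.0592, 0.1901]
tool_rot: [2.677, 1.643, -0.0]
wrist_force: [0.3, -0.5, 0.7]
gripper_width: 1.005
```

```bash
python3 - <<'E'
from h import *
T,o=pose();a=imaging.grab_frame("wrist");cv2.imwrite("pics/w8.png",a);print(T[:3,3],o['time'])
g=cv2.medianBlur(cv2.cvtColor(a,cv2.COLOR_BGR2GRAY),5)
for z in(60,70,73,80): 
    e=np.radians(z);print(z,proj("wrist",[.5325+.08*np.cos(e),.0607+.08*np.sin(e),.153],T).round(1))
c=cv2.HoughCircles(g[40:200,200:420],cv2.HOUGH_GRADIENT,1.2,40,param1=80,param2=18,minRadius=20,maxRadius=36)
for x in c[0][:4]:
    p=x[:2]+[200,40];k=ray("wrist",p,.153,T);d=k[:2]-[.5325,.0607];print(p,x[2],k,np.hypot(*d),np.degrees(np.arctan2(d[1],d[0])),loc(k-T[:3,3],T)[:2])
E
```

```text
[0.53232244 0.05922349 0.19011276] 26.3
60 [327.9 103.5]
70 [293.7 104.7]
73 [283.5 106.3]
80 [260.4 112.1]
[288.20000458  97.00000381] 28.64 [0.55928504 0.13949136 0.153     ] 0.08321968701732221 71.22458983274362 [ 1.676 -0.246]
[373.40000916 141.40000153] 24.44 [0.5827183  0.10785941 0.153     ] 0.06889040059035687 43.20078285087914 [1.324 0.458]
```

View pics/w8.png

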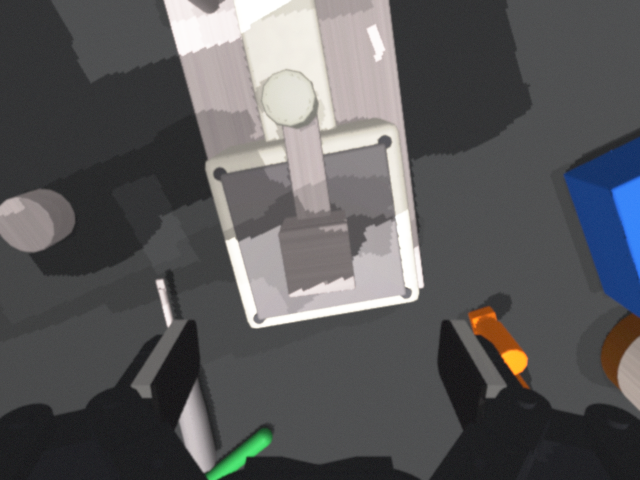

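Knob is at (288,97), crank angle 71°. Regrip the knob with the jaws centred on it.

Emit:
step_arm --pt "0 0 0 0.82 -0.123 0 1" --pt "0 0 0 0.82 -0.123 0 1" --pt "0 0 0 0 0 0.5 1" --pt "0 0 0 0 0 0.5 1" --pt "0 0 0 0 0 0.35 1" --pt "0 0 0 0 0 0 1"

```text
time: 26.95
tcp_pos: [0.5576, 0.137, 0.1208]
tool_rot: [-2.678, -1.64, 0.005]
wrist_force: [0.5, 0.0, 0.3]
gripper_width: 0.998
```

Emit:
step_arm --pt "0 0 0 0 0 0 -1" --pt "0 0 0 0 0 0 -1" --pt "0 0 0 0 0 0 -1" --pt "0 0 0 0 0 0 -1" --pt "0 0 0 0 0 0 -1" --pt "0 0 0 0 0 0 -1" --pt "0 0 0 0 0 0 -1" --pt "0 0 0 0 0 0 -1" --force 25

```text
time: 27.75
tcp_pos: [0.5589, 0.1382, 0.1229]
tool_rot: [2.677, 1.642, 0.002]
wrist_force: [0.7, 0.2, 5.3]
gripper_width: 0.271
```

Emit:
step_arm --pt "0 0 0 0 0 -0.03 -1" --pt "0 0 0 0 0 0 -1"

```text
time: 27.95
tcp_pos: [0.5581, 0.1382, 0.1235]
tool_rot: [-2.677, -1.642, 0.002]
wrist_force: [0.4, 0.2, -1.5]
gripper_width: 0.272
```

Emit:
step_arm --pt "0 0 0 0.008 0.114 0 -1" --pt "0 0 0 0 0 0 -1"

```text
time: 28.15
tcp_pos: [0.564, 0.1358, 0.1236]
tool_rot: [-2.678, -1.642, 0.001]
wrist_force: [-0.8, 1.4, 0.1]
gripper_width: 0.272
```

Emit:
step_arm --pt "0 0 0 0.008 0.114 0 -1" --pt "0 0 0 0 0 0 -1"

```text
time: 28.35
tcp_pos: [0.5691, 0.1335, 0.1236]
tool_rot: [-2.678, -1.642, 0.002]
wrist_force: [-2.7, 1.5, 0.3]
gripper_width: 0.27
```

Emit:
step_arm --pt "0 0 0 -0.006 0.14 0 -1" --pt "0 0 0 0 0 0 -1"

```text
time: 28.55
tcp_pos: [0.5751, 0.1301, 0.1238]
tool_rot: [-2.677, -1.642, 0.001]
wrist_force: [-4.4, 3.1, 1.7]
gripper_width: 0.271
```

Emit:
step_arm --pt "0 0 0 -0.018 0.138 0 -1" --pt "0 0 0 0 0 0 -1"

```text
time: 28.75
tcp_pos: [0.5806, 0.1264, 0.124]
tool_rot: [-2.677, -1.642, 0.002]
wrist_force: [-6.1, 2.6, 4.1]
gripper_width: 0.267
```

Force rises steadily (1.3 → 3.0 → 5.3 → 6.5 N, about 0.3 N/mm) from the very start, so the lift was already on its stop. A last 6 mm, then ease back and release.

Emit:
step_arm --pt "0 0 0 -0.025 0.12 -0.01 -1" --pt "0 0 0 0 0 0 -1"

```text
time: 28.95
tcp_pos: [0.585, 0.1228, 0.1244]
tool_rot: [-2.676, -1.641, 0.003]
wrist_force: [-7.4, 4.2, 4.0]
gripper_width: 0.268
```

Emit:
step_arm --pt "0 0 0 0.025 -0.12 0 -1" --pt "0 0 0 0.018 -0.13 0 -1" --pt "0 0 0 0 0 0 -1"

```text
time: 29.25
tcp_pos: [0.5747, 0.1303, 0.1244]
tool_rot: [-2.677, -1.643, 0.002]
wrist_force: [-4.9, -0.1, 0.7]
gripper_width: 0.267
```

Emit:
step_arm --pt "0 0 0 0.01 -0.1 0 -1" --pt "0 0 0 0 0 0 -1"

```text
time: 29.45
tcp_pos: [0.5707, 0.1327, 0.1244]
tool_rot: [2.677, 1.643, -0.001]
wrist_force: [-3.7, -2.3, 0.0]
gripper_width: 0.271
```

Tangential force eased to about 2 N. Release and retreat.

Emit:
step_arm --pt "0 0 0 0 0 0 0.3" --pt "0 0 0 0 0 0 0.3" --pt "0 0 0 0 0 0 1" --pt "0 0 0 0 0 0 1" --pt "0 0 0 0 0 0 1"

```text
time: 29.95
tcp_pos: [0.5714, 0.1328, 0.1245]
tool_rot: [2.678, 1.643, 0.001]
wrist_force: [0.6, 0.8, -0.4]
gripper_width: 0.998
```

Emit:
step_arm --pt "0 0 0 0 0 -0.3 1" --pt "0 0 0 0 0 -0.5 1" --pt "0 0 0 0 0 -0.6 1" --pt "0 0 0 0 0 -0.5 1" --pt "0 0 0 -0.5 0 -0.2 1" --pt "0 0 0 -0.8 0 0 1" --pt "0 0 0 -0.8 0 0 1" --pt "0 0 0 0 0 0 1"

```text
time: 30.75
tcp_pos: [0.5225, 0.0363, 0.2298]
tool_rot: [2.68, 1.638, -0.001]
wrist_force: [-0.1, 0.1, 0.0]
gripper_width: 0.995
```

Emit:
step_arm --pt "0 0 0 -0.8 0 0 1" --pt "0 0 0 -0.8 0 0 1" --pt "0 0 0 -0.8 0 0 1" --pt "0 0 0 -0.4 0 0 1" --pt "0 0 0 0 0 0 1" --pt "0 0 0 0 0 0 1"

```text
time: 31.35
tcp_pos: [0.4607, -0.0852, 0.2296]
tool_rot: [2.678, 1.642, 0.001]
wrist_force: [-0.1, -0.4, 0.1]
gripper_width: 1.001
```

```bash
python3 - <<'E'
from h import *
s=imaging.grab_frame("side");t=imaging.grab_frame("top");T,o=pose();print(T[:3,3],o['wrist_force'],o['time'])
cv2.imwrite("pics/s9.png",s);cv2.imwrite("pics/t9.png",t)
t7=cv2.imread("pics/t7.png");t0=cv2.imread("pics/top0.png")
# crank angle: bright knob blob in top view near (252,193)
g=cv2.GaussianBlur(cv2.cvtColor(t,cv2.COLOR_BGR2GRAY),(0,0),1)
c=cv2.HoughCircles(cv2.resize(g[170:215,235:275],None,fx=6,fy=6),cv2.HOUGH_GRADIENT,1,60,param1=60,param2=15,minRadius=24,maxRadius=42)
if c is not None:
    for x in c[0][:3]:
        p=x[:2]/6+[235,170];k=ray("top",p,.153);d=k[:2]-[.531,.0595];print(p,np.hypot(*d),np.degrees(np.arctan2(d[1],d[0])))
print("vial area diff vs first release", cv2.absdiff(t,t7)[145:205,160:215].mean())
E
```

```text
[ 0.46076737 -0.0846467   0.22944823] [ 0.52641628  0.23224112 -0.18820598] 31.45
[250.58333302 192.41666603] 0.08010298914823921 72.33662525917886
vial area diff vs first release 1.8281818181818181
```

```bash
python3 - <<'E'
from h import *
r=lambda n:cv2.imread(f"pics/{n}.png")
s7,s9,t0,t9=r("s7"),r("s9"),r("top0"),r("t9")
print("boss region side diff (s9 vs s7)",cv2.absdiff(s7,s9)[218:250,340:372].mean())
h=lambda a:((lambda v:(v[...,1]>140)&(v[...,2]>120))(cv2.cvtColor(a,cv2.COLOR_BGR2HSV)))
d=(h(t0)^h(t9));n,l,st,c=cv2.connectedComponentsWithStats(d.astype(np.uint8));print([(st[i].tolist()) for i in range(1,n) if st[i,4]>25])
print(env.finish_job())
E
```

```text
boss region side diff (s9 vs s7) 10.47265625
[[504, 68, 20, 13, 151], [392, 93, 15, 10, 46], [167, 147, 19, 17, 60], [186, 152, 18, 17, 65], [162, 164, 19, 17, 72], [187, 169, 12, 17, 61], [353, 175, 15, 9, 92], [157, 181, 19, 17, 71], [175, 186, 19, 17, 70], [470, 245, 8, 7, 29], [432, 249, 5, 15, 41], [366, 278, 19, 43, 260], [607, 293, 32, 7, 140], [432, 294, 10, 13, 34], [420, 329, 9, 8, 36]]
the job is handed in; nothing more can be done
None
```

I seated the steel crank fully on the spindle and wound it clockwise about two turns, until the lift came up against its stop. I then let go and moved the arm clear, and handed the job in at about 31 s.

- **Seating:** The crank went down with almost no force until it met the nose at about 5 N. The side view then showed the boss right down on the gearbox. I did no separate numeric seating check after the winding. The boss area of the side picture differed somewhat (10 grey levels) between the first and last release, and I could not view it because the 12-picture limit was reached.
- **Winding:** The force round the circle stayed at 1–2 N until the stop. Partway through the first turn the gripper's path was slightly off. That pulled about 20 N outward on the knob and pressed down up to about 14 N. I corrected it, and after that the outward pull was 10 N or less.
- **Stop:** At the stop the force reached about 9.4 N. The crank then sprang back to about 71–73°, so I gripped it again. The force rose at once by about 0.3 N/mm to 8.6 N, which agrees with the lift already being at the stop. I eased it back to about 2 N and let go, and it settled at about the same angle.
- **Tray:** The vial tops rose about 42 mm by triangulation. Their absolute height read about 16 mm higher than expected, which I put down to the rough triangulation. After the second release the vials looked the same as after the first.
- **Other objects:** I never touched them. The last colour comparison flagged small patches on some of them, including the green pen. I took these for changes in shadow or occlusion but could not confirm it by eye.

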